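Proof-load a glued lap joint on the spring pull tester

TASK

Proof-load the glued strip on the pull tester: slide the drawbar home so that the holes of its fork and of the strip line up, and drop the thicker of the two pins from the pin block right through them until its head rests on the fork. Then hook the pull loop and draw it towards you until the gauge pointer stands between the two long lines, and hold it there for about two seconds without going so far that the glue gives way. Ease the loop back to zero without letting it snap, leaving the pin in, and leave the tape roll, the petri dish and the forceps where they are.

Things in the scene. Friction and masses are not known exactly. Their poses are not given: they have to be found in the camera images.
- tester: Fixed grey bed plate of the pull tester, 225 x 90 mm, top 10 mm up. Origin on the bench on the centre line; plate from x = -85 to +140 mm. Own x points from the pull loop (near end) to the clamp jaw (far end, 44 mm high); pulling goes along -x. The 25 mm wide steel strip lies on the centre line: far half clamped in the jaw, near half glued on it (25 mm lap).
- drawbar (a joint): Slide of the drawbar (fork at its far end, gauge housing 73 x 38 mm, top 43 mm up), m. 0 = home against its stop, away from the robot: there the holes line up. Grows along tester -x to 0.05; starts 0.015 to 0.035. About 2 N friction, stays where left; pushing the loop along +x moves it. Gives 1 to 3 mm under load with the pin in.
- pull (a joint): Stretch of the spring gauge, m: travel of the pull loop out of the housing along tester -x, 0 (relaxed, on its stop) to 0.05; 500 N per m, so 0.030 is 15 N. The dark pointer blade on the housing moves with it; the two long lines across the white scale are at 0.026 and 0.034. Let go under load, it springs back at over 1 m/s.
- bond (a joint): Slip of the glued joint, m. 0 = whole. The glue gives way when the gauge reads about 22 N (pull near 0.044) and the upper half of the strip then slides off towards the robot.
- loop_middle (a point): Middle of the pull loop's opening, 29 mm above the bench, axes as tester. Level stirrup of 10 mm round bar at the tester's near end, opening 44 mm along x, 74 mm across y: near bar's centre 27 mm to -x, far bar's 27 mm to +x, bar 24 to 34 mm above the bench. Bare bench below; the bed plate begins 28 mm past the far bar when home. Closed fingers go in from above.
- fork_hole (a point): Centre of the upper fork hole at its upper face, 40 mm above the bench, axes as tester. Two 6 mm ears (34 to 40 and 16 to 22 mm above the bench), 38 x 30 mm, each with a 10 mm through hole, one above the other; the strip's tab lies between. With the drawbar home it is straight above the strip's hole.
- strip_hole (a point): Centre of the 10 mm hole in the strip's 6 mm thick end tab, at the tab's upper face, 31 mm above the bench, 15 mm to +x of the tester's origin.
- pin_thick: Loose steel pin: 8 mm shank 27 mm long, last 5 mm tapered; dark knurled head 16 mm across, 30 mm tall; about 50 g. Origin at the head's underside (top of the shank), z up along the head. Stands upright in one hole of the pin block, origin 36 mm above the bench; fully in the fork the origin is 40 mm above the bench.
- pin_thin: The other loose pin, not wanted: 5 mm thick shank, head 12 mm across and 30 mm tall, same lengths and origin. Stands in the other hole of the pin block.
- pin_block: Grey plastic block, fixed, 100 x 44 x 36 mm high, origin at the centre of its underside; two 9.5 mm holes 30 mm deep at x = -30 and +30 mm of its frame. Which pin is in which hole varies, and so does the side of the tester it stands on.
- tape_roll: Loose roll of masking tape, 98 mm across, 25 mm high; a bystander. Origin at the centre of its underside.
- petri: Loose petri dish, 61 mm across, 16 mm high; a bystander. Origin at the centre of its underside.
- forceps: Loose steel forceps, 20 x 133 x 9 mm; a bystander. Origin at the centre of its underside.

How it is judged:
By the outcome, as a careful person would: the job done as asked, in the order asked, and still so for the second after the job is handed in, with the robot touching nothing.
It also fails if it takes over 69 s, if anything falls off the work surface, if the arm or the gripper's body presses on something with over 40 N, if the wrist force passes 120 N, or if a joint passes its speed limit or range.

ROBOT

A 7-joint arm with a two-finger parallel gripper is mounted at the origin on a cart in front of the work surface, level with it; the furniture and walls round the work are solid. World frame = base frame: x ahead of the robot, y to its left, z up, the work surface at z = 0. Lengths are in m, angles in rad, forces in N, time in s.
With the tool pointing down it reaches from about 0.425 to 1.025 m from the base axis. Payload 3.6 kg.
Tool frame: the origin (TCP) lies between the finger pads; the fingertips stand arm.finger_overhang ahead of it and the grasp point (between the pads) lies 3 mm ahead of it (arm.finger_overhang is the distance from the TCP to the fingertips, in m); z points along the fingers, y is the line along which they close (so a half turn about z gives the same grasp; the last joint's range is limited). The gripper opens to 85 mm and grips with 20 to 120 N. Pads are 22 mm wide; open, the fingers measure 114 mm over their backs; the gripper's body (76 mm by 85 mm) begins 54 mm behind the grasp point. The pads swing forward as they close: fully open they stand 13 mm farther back than shut.
Start: joints at [-1.371, 0.591, 0.048, 1.609, -0.033, 0.943, -0.034], TCP at [0.21, 0.694, 0.253] pointing down, gripper open.
Joint ranges: [-2.69, 2.69], [-0.47, 2.24], [-1.27, 1.36], [0.19, 2.51], [-1.53, 4.68], [0.08, 2.07], [-3.09, 3.09]. Speed limits (rad/s): [2.57, 2.57, 3.14, 3.14, 3.14, 3.14, 3.14].

INTERFACE

Orientations are given as a rotation vector (axis times angle).
In Python, from plant import status, optics, ticket, arm gives the robot as it stands.
- The arm moves only by the shell command python3 -m creep 'ROWS' [FORCE]. ROWS is JSON, a list that holds one entry, the list of rows, each a list of 7 numbers: the shift along the tool's x, y, z each as a share of 0.4 m, from -1 to 1, then the turn, a rotation vector about the tool's x, y, z each as a share of 30 degrees, from -1 to 1, then the finger opening in mm, from 0 to 85.4. In form: [[[x, y, z, wx, wy, wz, hand], ...]]. A call has 1 to 8 rows; each row is the pose to reach, as a shift and turn from the pose commanded when the call began, along the tool's axes at that moment; what a row does not reach only later rows make up. A row lasts 1/12 s, in which the tool goes at most 41.7 mm and 7.16 degrees, less where a joint would pass 70% of its speed; a pose out of reach is approached as far as the arm can. A call with a number of a shift or a turn outside -1 to 1 is refused whole. A call with a gripper value outside its range is refused whole. The fingers move at their own pace and stop on an object; FORCE is the grip in N (left out, the last holds). Time passes only in rows, so rows that repeat a pose let the fingers close. It gives the time, the measured TCP pose, the force, the opening and the grip force at its end, in the units of the state.
- status.read_state(): the state, without advancing time (a new reading comes with each control period).
- optics.read_camera(name): name is "side" or "top"; returns the picture (420x560x3 uint8, red, green, blue); there is no depth.
- optics.get_calibration(name): a dict with "fx", "fy", "cx", "cy" (pixels), "eye" and "attitude" of the camera in the world. Camera axes: x right, y down, z forward; pixel columns grow to the right and rows downward; lengths in m; the calibration is good to about 2 mm. A picture is of the moment at which its call begins. get_calibration takes no time and is no camera call.
- ticket.job_done(): hands the job in; it is judged then, once.
The state is a dict: "clock": time; "q": joint angles; "joint_velocities": joint speeds; "effort": joint torques, N m; "tcp_pos": TCP position; "tool_rot": TCP orientation; "force": force on the tool from outside, world axes, zero at the start; "torque": the same for the moment, N m; "grip_width": finger opening in m; "grip_force": force on a finger pad.
Only numpy, scipy, OpenCV 4.12 (cv2) and the standard library are available. Lean on these libraries where they do the work, as an engineer would, in place of code of your own. Each camera call takes 0.05 s, during which the arm holds its last target. There are 200 camera calls.

## Working session

There is one attempt and no reset: what is moved stays moved. The work goes in short steps, Python scripts to look and compute and a shell command to move; the robot and the scene stay as the last step left them, time stands still between calls to the robot, and variables do not carry over. Pictures are saved under pics/ and viewed, at most 10 in all, crops included, and the job is handed in when it is done.

```bash
ls; mkdir -p pics
python3 - <<'E'
from plant import status, optics, ticket, arm
import cv2
s=status.read_state()
print(s['clock'],s['tcp_pos'],s['tool_rot'],s['grip_width'],arm.finger_overhang)
for n in("side","top"):
    im=optics.read_camera(n);cv2.imwrite(f"pics/{n}0.png",im[:,:,::-1]);print(optics.get_calibration(n))
E
```

```text
pics
0.0 [0.20973897 0.69316761 0.25213649] [-0.4597252  -3.10757044  0.00356121] 0.08548826670901 0.022
{'fx': 403.3213187556339, 'fy': 403.3213187556339, 'cx': 277.3872147744383, 'cy': 214.9716860948935, 'eye': array([ 0.18830337, -0.58618849,  0.47934143]), 'attitude': array([-2.02494467,  0.57992378, -0.33053986])}
{'fx': 481.60204184238535, 'fy': 481.60204184238535, 'cx': 280.63674498291124, 'cy': 210.24578966411192, 'eye': array([0.38685242, 0.04384346, 1.06425465]), 'attitude': array([-2.11208743,  2.13703948, -0.2248657 ])}
```

View pics/top0.png

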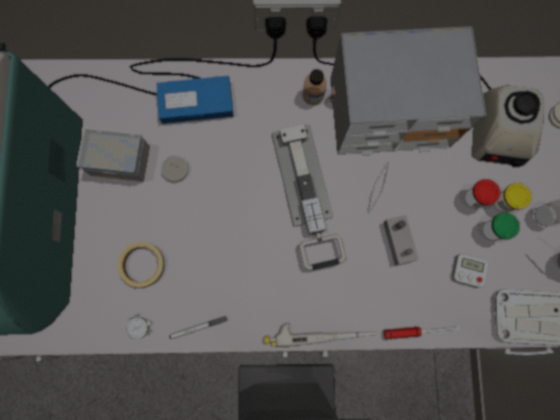

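View pics/side0.png

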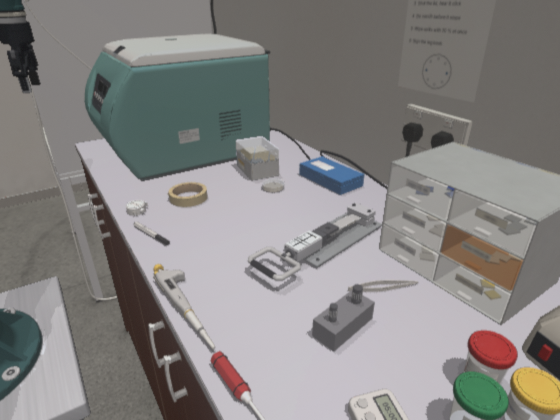

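The top view shows the tester from (292,133) at the jaw to the loop at (322,253), with the pin block at (401,240). The tape roll is at (141,265), the petri dish at (175,169) and the forceps at (378,187). I'll enlarge both views to measure.

Run:
```python
import cv2,numpy as np
a=cv2.imread('pics/top0.png')[115:280,265:430]
b=cv2.imread('pics/side0.png')[190:350,235:395]
f=lambda i:cv2.convertScaleAbs(cv2.resize(i,(600,600),interpolation=cv2.INTER_CUBIC),alpha=1.3)
cv2.imwrite('pics/ct.png',f(a));cv2.imwrite('pics/cs.png',f(b))
```

```text
(no output)
```

View pics/ct.png

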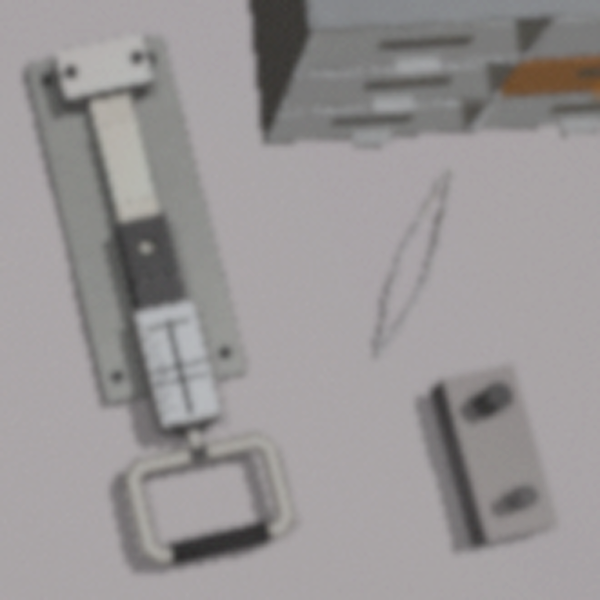

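View pics/cs.png

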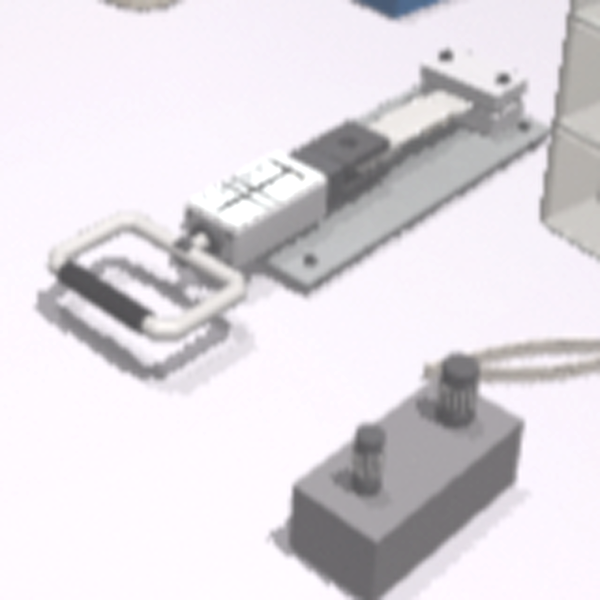

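The far pin in the block (side crop (461,366), top crop about (490,400)) is the thicker one. The fork hole is at about (146,248) in the top crop and (348,143) in the side crop.

```bash
cat > h.py <<'E'
import numpy as np
from plant import optics
from scipy.spatial.transform import Rotation as R
C={n:optics.get_calibration(n) for n in('top','side')}
def ray(n,u,v):
    c=C[n];d=R.from_rotvec(c['attitude']).apply([(u-c['cx'])/c['fx'],(v-c['cy'])/c['fy'],1]);return c['eye'],d
def at(n,u,v,z):
    e,d=ray(n,u,v);return e+d*(z-e[2])/d[2]
def proj(n,p):
    c=C[n];q=R.from_rotvec(c['attitude']).inv().apply(np.array(p)-c['eye']);return np.round([c['fx']*q[0]/q[2]+c['cx'],c['fy']*q[1]/q[2]+c['cy']],1)
T=lambda x,y:('top',(x+.5)/600*165-.5+265,(y+.5)/600*165-.5+115)
S=lambda x,y:('side',(x+.5)/600*160-.5+235,(y+.5)/600*160-.5+190)
def tri(a,b):
    A=[];B=[]
    for e,d in(ray(*a),ray(*b)):
        P=np.eye(3)-np.outer(d,d)/(d@d);A.append(P);B.append(P@e)
    A=np.vstack(A);B=np.hstack(B);x=np.linalg.lstsq(A,B,rcond=None)[0];return x,np.linalg.norm(A@x-B)
E
python3 - <<'E'
from h import *
np.set_printoptions(precision=4,suppress=True)
pc=[at(*T(*p),.010) for p in((103,405),(245,375),(158,37),(24,68))]
for p in pc:print('plate',p)
nm=(pc[0]+pc[1])/2;fm=(pc[2]+pc[3])/2;print(np.linalg.norm(fm-nm),np.linalg.norm(pc[0]-pc[1]),'yaw',np.degrees(np.arctan2(*(fm-nm)[1::-1])))
print('side corner nr',at(*S(306,290),.010))
for nme,p,z in(('fork',(146,248),.040),('nearbar',(221,540),.034),('farbar',(197,453),.034),('thick',(493,397),.066),('thin',(520,497),.066)):print(nme,at(*T(*p),z))
for nme,p,z in(('forkS',(348,143),.040),('nearS',(102,293),.034),('thickS',(461,366),.066),('thinS',(370,437),.066)):print(nme,at(*S(*p),z))
print(tri(T(493,397),S(461,366)),tri(T(146,248),S(348,143)))
for p in((440,382),(515,366),(555,522),(481,545)):print('block',at(*T(*p),.036))
for p in((294,488),(376,538),(523,420)):print('blockS',at(*S(*p),.036))
E
```

```text
plate [0.5607 0.0002 0.01  ]
plate [ 0.5784 -0.0872  0.01  ]
plate [ 0.7977 -0.0391  0.01  ]
plate [0.7776 0.0464 0.01  ]
0.22314998825924265 0.08916292134035203 yaw 12.192029011012778
side corner nr [ 0.5771 -0.0962  0.01  ]
fork [ 0.6514 -0.0262  0.04  ]
nearbar [ 0.4756 -0.0667  0.034 ]
farbar [ 0.5273 -0.0541  0.034 ]
thick [ 0.5537 -0.2238  0.066 ]
thin [ 0.4954 -0.2358  0.066 ]
forkS [ 0.6522 -0.0318  0.04  ]
nearS [ 0.4724 -0.0708  0.034 ]
thickS [ 0.5543 -0.2315  0.066 ]
thinS [ 0.495 -0.245  0.066]
(array([ 0.5565, -0.2265,  0.0609]), np.float64(0.0031806088318970744)) (array([ 0.6538, -0.0273,  0.0367]), np.float64(0.002440813669499463))
block [ 0.5681 -0.2006  0.036 ]
block [ 0.5774 -0.2462  0.036 ]
block [ 0.4837 -0.2639  0.036 ]
block [ 0.4707 -0.2193  0.036 ]
blockS [ 0.4723 -0.2274  0.036 ]
blockS [ 0.4834 -0.2663  0.036 ]
blockS [ 0.5794 -0.2468  0.036 ]
```

```bash
cat >> h.py <<'E'
from plant import status
YAW=12.3
def go(p,yaw=YAW):
    "shares to reach p with tool x = -tester x, tool down"
    s=status.read_state();r=R.from_rotvec(s['tool_rot']);c,n=np.cos(np.radians(yaw)),np.sin(np.radians(yaw))
    G=R.from_matrix(np.array([[-c,-n,0],[-n,c,0],[0,0,-1.]]).T.T) if 0 else R.from_matrix(np.column_stack([[-c,-n,0],[-n,c,0],[0,0,-1.]]))
    d=r.inv().apply(np.array(p)-s['tcp_pos'])/.4;w=np.degrees((r.inv()*G).as_rotvec())/30
    print('shift',np.round(d,4),'turn',np.round(w,3),'from',np.round(s['tcp_pos'],4))
E
python3 - <<'E'
from h import *
for u,v in((10,332),(65,320),(80,120),(5,50)):print(at('top',u,v,0).round(3),at('top',u,v,.25).round(3))
go([.46,.25,.27]);go([.501,-.060,.15])
E
```

```text
[0.34  0.607 0.   ] [0.351 0.475 0.25 ]
[0.364 0.492 0.   ] [0.369 0.387 0.25 ]
[0.818 0.491 0.   ] [0.716 0.386 0.25 ]
[0.997 0.682 0.   ] [0.853 0.532 0.25 ]
shift [-0.9197 -0.8796 -0.0424] turn [-0.004 -0.001 -0.971] from [0.2097 0.6933 0.2523]
shift [-1.2422 -1.5911  0.259 ] turn [-0.004 -0.001 -0.971] from [0.2097 0.6933 0.2523]
```

```bash
python3 -m creep '[[[-0.31,-0.67,-0.12,0,0,-0.97,0],[-0.31,-0.67,-0.12,0,0,-0.97,0],[-0.31,-0.67,-0.12,0,0,-0.97,0],[-0.31,-0.67,-0.12,0,0,-0.97,0],[-0.31,-0.67,-0.12,0,0,-0.97,0],[-0.31,-0.67,-0.12,0,0,-0.97,0],[-0.31,-0.67,-0.12,0,0,-0.97,0],[-0.31,-0.67,-0.12,0,0,-0.97,0]]]'
python3 -c "
from h import *
go([.501,-.060,.15]);go([.38,.2,.30]);print(status.read_state()['q'])"
```

```text
clock: 0.77
tcp_pos: [0.252, 0.3932, 0.3011]
tool_rot: [0.325, -3.123, 0.01]
force: [0.6, -0.0, -0.2]
grip_width: 0.0
grip_force: 0.0
shift [-0.3763 -1.2345  0.3849] turn [-0.012 -0.004 -0.014] from [0.252  0.3932 0.3011]
shift [-0.2135 -0.5385  0.0057] turn [-0.012 -0.004 -0.014] from [0.252  0.3932 0.3011]
[-1.04239422  0.20681301 -0.06691697  2.11495899  0.02201325  0.82659894
  0.65547389]
```

```bash
python3 -m creep '[[[-0.26,-0.78,0.1,0,0,0,0],[-0.26,-0.78,0.1,0,0,0,0],[-0.26,-0.78,0.1,0,0,0,0],[-0.26,-0.78,0.1,0,0,0,0],[-0.26,-0.78,0.1,0,0,0,0],[-0.26,-0.78,0.1,0,0,0,0],[-0.26,-0.78,0.1,0,0,0,0],[-0.26,-0.78,0.1,0,0,0,0]]]'
python3 -c "
from h import *
go([.501,-.060,.08])"
```

```text
clock: 1.43
tcp_pos: [0.4195, 0.1167, 0.2611]
tool_rot: [-0.335, 3.124, -0.0]
force: [-0.5, 1.1, 0.8]
grip_width: 0.0
grip_force: 0.0
shift [-0.1053 -0.4748  0.4528] turn [-0.     0.    -0.002] from [0.4195 0.1167 0.2611]
```

```bash
python3 -m creep '[[[-0.105,-0.475,0.3,0,0,0,0],[-0.105,-0.475,0.3,0,0,0,0],[-0.105,-0.475,0.3,0,0,0,0],[-0.105,-0.475,0.3,0,0,0,0],[-0.105,-0.475,0.3,0,0,0,0],[-0.105,-0.475,0.45,0,0,0,0],[-0.105,-0.475,0.45,0,0,0,0],[-0.105,-0.475,0.45,0,0,0,0]]]'
python3 - <<'E'
from h import *
import cv2
go([.501,-.06,.034])
a=optics.read_camera('side')[190:350,235:395,::-1];b=optics.read_camera('top')[115:280,265:430,::-1]
f=lambda i:cv2.resize(i,(400,400),interpolation=cv2.INTER_CUBIC)
cv2.imwrite('pics/l1.png',np.hstack([f(a),f(b)]))
p=status.read_state()['tcp_pos'].copy() if 0 else np.array(status.read_state()['tcp_pos']);p[2]-=.022
u=proj('side',p);print('tip side crop',(u-[235,190])*2.5,'top',(proj('top',p)-[265,115])*400/165)
E
```

```text
clock: 2.1
tcp_pos: [0.4979, -0.06, 0.0764]
tool_rot: [0.329, -3.115, -0.001]
force: [-0.4, 0.5, -0.5]
grip_width: -0.0003
grip_force: 0.0
shift [-0.0086 -0.0018  0.1058] turn [ 0.003 -0.017 -0.008] from [ 0.4979 -0.06    0.0764]
tip side crop [ 89.5 146.5] top [138.42424242 329.21212121]
```

View pics/l1.png

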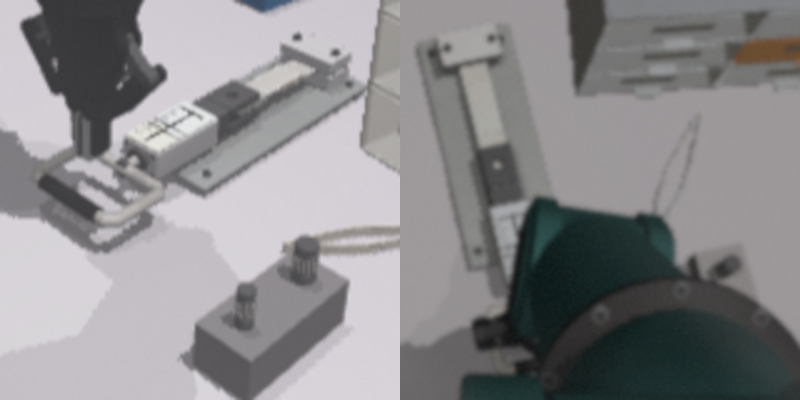

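The side view shows the closed fingertips at crop (91,153), within a few pixels of the prediction and above the loop's opening. The arm hides the loop in the top view. I'll descend and push home.

```bash
python3 -m creep '[[[-0.004,-0.002,0.06,0,0,0,0],[-0.004,-0.002,0.106,0,0,0,0],[-0.004,-0.002,0.106,0,0,0,0],[-0.02,-0.002,0.106,0,0,0,0],[-0.03,-0.002,0.106,0,0,0,0],[-0.04,-0.002,0.106,0,0,0,0]]]'; python3 -m creep '[[[-0.0075,0,0,0,0,0,0],[-0.015,0,0,0,0,0,0],[-0.0225,0,0,0,0,0,0],[-0.03,0,0,0,0,0,0]]]'
```

```text
clock: 2.7
tcp_pos: [0.5163, -0.0547, 0.0406]
tool_rot: [-0.337, 3.123, 0.0]
force: [-1.6, 0.0, 1.2]
grip_width: -0.0
grip_force: 1.2
clock: 3.03
tcp_pos: [0.5272, -0.0529, 0.0392]
tool_rot: [0.335, -3.122, -0.0]
force: [-7.1, -1.4, 6.0]
grip_width: -0.0
grip_force: 3.4
```

```bash
python3 -m creep '[[[0,0,0,0,0,0,0],[0,0,0,0,0,0,0]]]';  python3 -m creep '[[[-0.005,0,0,0,0,0,0],[-0.01,0,0,0,0,0,0],[-0.01,0,0,0,0,0,0]]]'
```

```text
clock: 3.2
tcp_pos: [0.5271, -0.053, 0.0388]
tool_rot: [0.335, -3.122, -0.0]
force: [-4.6, -0.5, 3.6]
grip_width: -0.0001
grip_force: 1.9
clock: 3.45
tcp_pos: [0.5273, -0.0529, 0.0385]
tool_rot: [0.333, -3.115, -0.001]
force: [-8.2, -1.5, 6.3]
grip_width: 0.0001
grip_force: 4.3
```

```bash
python3 -m creep '[[[-0.008,0,0,0,0,0,0],[-0.016,0,0,0,0,0,0],[-0.016,0,0,0,0,0,0]]]';  python3 -m creep '[[[0.02,0,0,0,0,0,0],[0.06,0,0,0,0,0,0],[0.08,0,0,0,0,0,0],[0.08,0,-0.2,0,0,0,0],[0.08,0,-0.2,0,0,0,0],[0.08,0,-0.2,0,0,0,0]]]'
python3 -c "
from h import *
go([.5543,-.2275,.14])"
```

```text
clock: 3.7
tcp_pos: [0.5276, -0.0527, 0.038]
tool_rot: [0.329, -3.103, -0.002]
force: [-15.2, -4.4, 10.1]
grip_width: 0.0001
grip_force: 7.9
clock: 4.2
tcp_pos: [0.5121, -0.058, 0.124]
tool_rot: [-0.333, 3.111, -0.003]
force: [0.8, -0.0, 1.2]
grip_width: -0.0002
grip_force: 0.0
shift [-0.0138 -0.4367 -0.0384] turn [-0.007  0.024 -0.002] from [ 0.5121 -0.058   0.124 ]
```

```bash
python3 -m creep '[[[-0.014,-0.437,-0.03,0,0.02,0,50],[-0.014,-0.437,-0.03,0,0.02,0,50],[-0.014,-0.437,-0.03,0,0.02,0,50],[-0.014,-0.437,-0.03,0,0.02,0,50],[-0.014,-0.437,-0.03,0,0.02,0,50],[-0.014,-0.437,-0.03,0,0.02,0,50],[-0.014,-0.437,-0.03,0,0.02,0,50]]]'
python3 - <<'E'
from h import *
import cv2
go([.5543,-.2275,.063])
i=optics.read_camera('top')
cv2.imwrite('pics/t2.png',cv2.resize(i[115:280,265:430,::-1],(600,600),interpolation=cv2.INTER_CUBIC))
a=optics.read_camera('side')[150:350,235:435,::-1]
cv2.imwrite('pics/l2.png',cv2.resize(a,(600,600),interpolation=cv2.INTER_CUBIC))
E
```

```text
clock: 4.78
tcp_pos: [0.5501, -0.2275, 0.1308]
tool_rot: [0.333, -3.115, 0.002]
force: [0.2, 0.2, 0.1]
grip_width: 0.0501
grip_force: 0.0
shift [-0.0117 -0.002   0.1695] turn [-0.001 -0.017 -0.004] from [ 0.5501 -0.2275  0.1308]
```

View pics/l2.png

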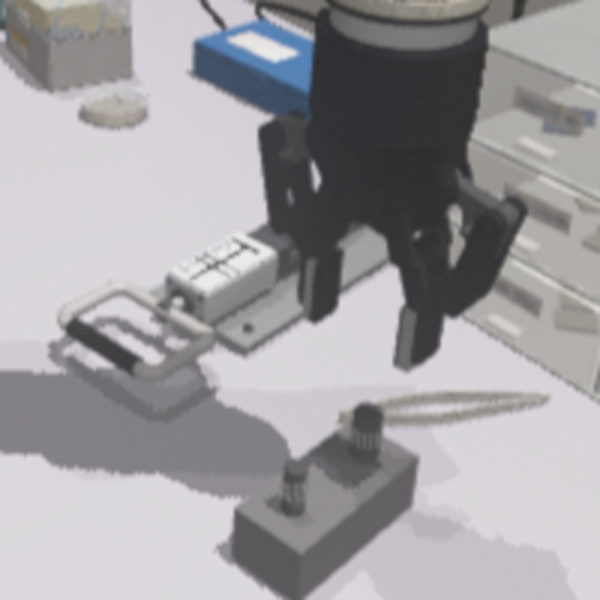

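The side view shows the open fingers straddling the thick pin at crop (368,425), with the forceps below and clear. I'll descend and grip.

```bash
python3 -m creep '[[[-0.01,-0.002,0.08,0,-0.017,0,50],[-0.01,-0.002,0.16,0,-0.017,0,50],[-0.01,-0.002,0.165,0,-0.017,0,50],[-0.01,-0.002,0.165,0,-0.017,0,50],[-0.01,-0.002,0.165,0,-0.017,0,50]]]'
python3 -c "
from h import *
go([.5543,-.2275,.063])"
```

```text
clock: 5.3
tcp_pos: [0.5532, -0.2259, 0.0655]
tool_rot: [0.338, -3.122, -0.0]
force: [0.5, -0.0, 0.1]
grip_width: 0.0498
grip_force: 0.0
shift [-0.0019 -0.0045  0.0062] turn [ 0.001 -0.002  0.002] from [ 0.5532 -0.2259  0.0655]
```

```bash
python3 -m creep '[[[0,-0.004,0.006,0,0,0,20],[0,-0.004,0.006,0,0,0,10],[0,-0.004,0.006,0,0,0,10],[0,-0.004,0.006,0,0,0,10],[0,-0.004,0.006,0,0,0,10],[0,-0.004,0.006,0,0,0,10]]]' 25
python3 -c "
from h import *
go([.5543,-.2275,.063])"
```

```text
clock: 5.8
tcp_pos: [0.554, -0.2292, 0.0638]
tool_rot: [-0.335, 3.123, -0.002]
force: [-1.2, -0.1, 6.6]
grip_width: 0.0149
grip_force: 25.6
shift [-0.0016  0.0039  0.002 ] turn [-0.002  0.001 -0.002] from [ 0.554  -0.2292  0.0638]
```

```bash
python3 -m creep '[[[0,0,-0.03,0,0,0,10],[0,0,-0.06,0,0,0,10],[0,0,-0.12,0,0,0,10],[0,0,-0.16,0,0,0,10],[0,0,-0.16,0,0,0,10]]]'
python3 - <<'E'
from h import *
import cv2
go([.6665,-.0255,.12])
i=optics.read_camera('top')
a=optics.read_camera('side')[150:350,235:435,::-1]
cv2.imwrite('pics/l3.png',np.hstack([cv2.resize(a,(400,400),interpolation=cv2.INTER_CUBIC),cv2.resize(i[115:280,265:430,::-1],(400,400),interpolation=cv2.INTER_CUBIC)]))
E
```

```text
clock: 6.22
tcp_pos: [0.555, -0.2293, 0.1305]
tool_rot: [-0.335, 3.12, -0.004]
force: [1.3, -0.3, -0.6]
grip_width: 0.015
grip_force: 25.1
shift [-0.3805  0.4387  0.0265] turn [-0.005  0.007 -0.001] from [ 0.555  -0.2293  0.1305]
```

View pics/l3.png

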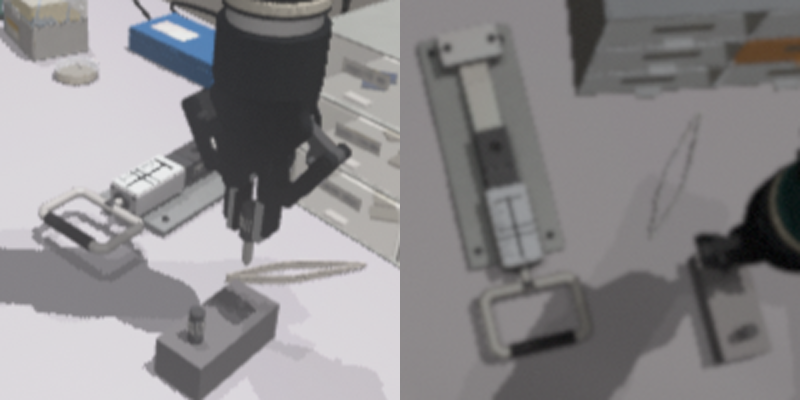

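The pin is held upright (tip at about (247,260) in the side half). The fork hole now looks dark at (496,146) in the top half, which means the holes are aligned.

Run:
```python
from h import *
import cv2
print('fork',at('top',96.5/400*165-.5+265,146.5/400*165-.5+115,.04))
# refine: darkest centroid near the hole from a fresh picture
g=cv2.cvtColor(optics.read_camera('top'),cv2.COLOR_RGB2GRAY)
print(g[170:181,298:312])
# tester centre lines: pin tip check in side
s=status.read_state();p=np.array(s['tcp_pos']);print('pin tip side crop',(proj('side',p+[0,0,-.0265-.027])-[235,150])*2, 'measured ~247,262')
```

```text
fork [ 0.6694043  -0.02557859  0.04      ]
[[ 68  64  66  66  66  64  65  63  64  65  71  84  99 108]
 [ 63  64  64  64  64  64  64  63  63  64  69  79  95 105]
 [ 62  63  64  62  63  61  60  61  64  64  66  74  90 103]
 [ 61  63  63  61  58  55  52  55  60  63  65  72  88 103]
 [ 62  64  63  58  50  45  45  47  53  61  65  70  83  98]
 [ 61  62  60  58  48  44  43  44  50  60  64  67  78  95]
 [ 60  64  62  59  52  47  43  46  51  61  64  66  75  90]
 [ 59  61  63  60  58  55  51  51  56  62  64  65  74  87]
 [ 58  63  62  65  63  62  59  60  61  64  65  65  69  84]
 [ 55  61  63  64  64  63  64  64  65  65  65  64  69  80]
 [ 53  61  65  63  64  65  66  65  65  65  66  67  65  75]]
pin tip side crop [241.6 265.8] measured ~247,262
```

```bash
python3 -c "
from h import *
go([.6695,-.0275,.104])"
python3 -m creep '[[[-0.3,0.35,0,0,0,0,10],[-0.385,0.432,0,0,0,0,10],[-0.385,0.432,0,0,0,0,10],[-0.385,0.432,0,0,0,0,10],[-0.385,0.432,0,0,0,0,10],[-0.385,0.432,0,0,0,0,10],[-0.385,0.432,0,0,0,0,10],[-0.385,0.432,0,0,0,0,10]]]'
python3 -c "
from h import *
go([.6695,-.0275,.104])"
```

```text
shift [-0.3921  0.4283  0.0562] turn [ 0.001 -0.004 -0.001] from [ 0.5527 -0.2282  0.1267]
clock: 7.03
tcp_pos: [0.6666, -0.024, 0.1247]
tool_rot: [0.343, -3.119, -0.002]
force: [-0.8, -1.4, -0.4]
grip_width: 0.015
grip_force: 25.1
shift [-0.0053 -0.0103  0.0517] turn [ 0.003 -0.007  0.008] from [ 0.6666 -0.024   0.1247]
```

```bash
python3 -m creep '[[[-0.005,-0.01,0.03,0,0,0,10],[-0.005,-0.01,0.051,0,0,0,10],[-0.005,-0.01,0.051,0,0,0,10],[-0.005,-0.01,0.051,0,0,0,10],[-0.005,-0.01,0.051,0,0,0,10]]]'
python3 - <<'E'
from h import *
import cv2
go([.6695,-.0275,.104])
a=optics.read_camera('side')
cv2.imwrite('pics/s4.png',a[:,:,::-1])
c=a[200:260,295:365,::-1]
cv2.imwrite('pics/l4.png',cv2.resize(c,(700,600),interpolation=cv2.INTER_CUBIC))
p=np.array(status.read_state()['tcp_pos'])+[0,0,-.0548]
print('tip',p,(proj('side',p)-[295,200])*10,'hole',(proj('side',[.6695,-.0275,.04])-[295,200])*10)
E
```

```text
clock: 7.45
tcp_pos: [0.6692, -0.0319, 0.1054]
tool_rot: [0.332, -3.121, 0.001]
force: [0.1, -0.3, -0.0]
grip_width: 0.0148
grip_force: 25.1
shift [-0.0031  0.0106  0.0035] turn [-0.    -0.005 -0.005] from [ 0.6692 -0.0319  0.1054]
tip [ 0.66958854 -0.03154133  0.05102857] [392. 209.] hole [377. 246.]
```

View pics/l4.png

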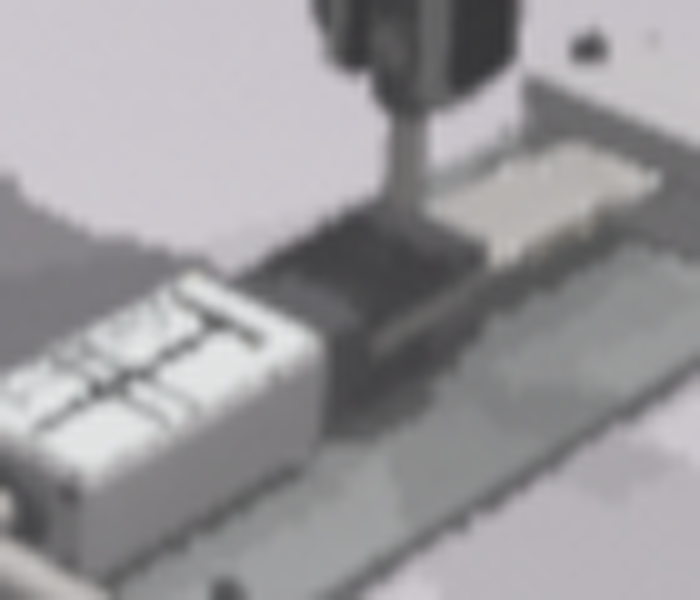

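The side view shows the shank in column 405 or so, just above the fork. I'll boost the contrast to find the tip and the hole rim.

Run:
```python
from h import *
import cv2
a=cv2.imread('pics/s4.png');g=a.mean(2)
c=g[208:236,318:350]
c=np.clip((c-30)*2.2,0,255).astype(np.uint8)
c2=cv2.imread('pics/side0.png').mean(2)[214:242,311:343];c2=np.clip((c2-30)*2.2,0,255).astype(np.uint8)
f=lambda c:cv2.resize(c,(400,350),interpolation=cv2.INTER_CUBIC)
cv2.imwrite('pics/l5.png',np.hstack([f(c),f(c2)]))
u0=np.array(S(348,143)[1:])
P=at('side',*u0,.04);t=np.array([.9768,.213,0])
for d in(.016,.018,.020):print(d,(proj('side',P+d*t)-[318,208])*12.5)
for x in(-.002,0,.002):print([((proj('side',np.array([.6695,-.0300,.0505])+[x,y,0])-[318,208])*12.5).round() for y in(-.002,0,.002)])
s=status.read_state();print(s['tcp_pos'],s['clock'])
```

```text
0.016 [178.75 212.5 ]
0.018 [186.25 207.5 ]
0.02 [193.75 203.75]
[array([195., 169.]), array([188., 162.]), array([180., 157.])]
[array([204., 165.]), array([196., 160.]), array([189., 155.])]
[array([214., 161.]), array([206., 156.]), array([199., 151.])]
[ 0.66958854 -0.03154133  0.10582857] 7.5
```

View pics/l5.png

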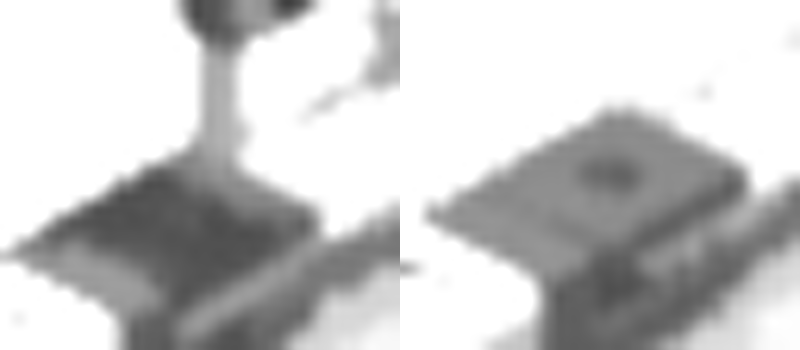

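The left panel shows the shank centred in column 219, with the head's front rim near row 47. The fork's right corner is at (320,215) and its left one at (10,250). Comparing with the earlier hole at (212,175) puts the hole now at about (190,211).

Run:
```python
from h import *
k=lambda p:(proj('side',p)-[318,208])*12.5
E=C['side']['eye']
o=np.array([.6696,-.0315,.0780])
d=(E-o)[:2];d/=np.linalg.norm(d)
rim=o+np.array([*d*.008,0])
print('rim',k(rim),'orig',k(o),'tip',k(o-[0,0,.027]),'rimhead left',k(o+[-d[1]*-.008*0,0,0]))
# bias from rim (219+?,47): measured minus predicted
b=np.array([218.,47.])-k(rim);print('bias',b)
tgt=np.array([190.,211.])-b
p=at('side',*(tgt/12.5+[318,208]),.04);print('hole in TCP frame',p)
tgt=np.array([187.,207.])-b
p=at('side',*(tgt/12.5+[318,208]),.04);print('hole in TCP frame',p)
```

```text
rim [211.25  42.5 ] orig [213.75  20.  ] tip [202.5  161.25] rimhead left [213.75  20.  ]
bias [6.75 4.5 ]
hole in TCP frame [ 0.66962937 -0.02734341  0.04      ]
hole in TCP frame [ 0.67002298 -0.02604396  0.04      ]
```

Run:
```python
from h import *
import cv2
# lean (dcol per drow) predicted at a few vertical edges
def lean(u,v,z0,z1):
    p=at('side',u,v,z1);q=p.copy();q[2]=z0;a,b=proj('side',p),proj('side',q);return a,b,(b-a)[0]/(b-a)[1]
print('shank',lean(336,212,.051,.078))
print('housing r',lean(327,234,.016,.043))
print('block',lean(235+376/3.75,190+538/3.75,0,.036), 'meas',(370-376)/(600-538))
g=cv2.imread('pics/s4.png').mean(2)
print(g[208:226,330:342].astype(int))
```

```text
shank (array([336., 212.]), array([335.1, 223.4]), np.float64(-0.0789473684210506))
housing r (array([327., 234.]), array([326.3, 245.1]), np.float64(-0.06306306306306207))
block (array([335.3, 333.5]), array([333.7, 350.7]), np.float64(-0.09302325581395487)) meas -0.0967741935483871
[[183 181 106  69  69  71  84  99  98  90  67  66]
 [198 188 122  74  69  72  83  96 100  98  92 103]
 [200 194 163 101  73  72  76  90 104 115 137 163]
 [200 200 191 154  95  84  84 106 156 166 179 195]
 [201 200 199 182 113 101 104 133 190 196 198 199]
 [202 201 198 175 114 108 115 143 195 200 200 199]
 [201 201 195 163 114 108 116 144 195 200 199 196]
 [201 200 195 162 113 110 115 144 193 196 185 177]
 [201 201 195 162 113 110 117 143 172 175 160 153]
 [201 201 193 153 111 110 115 134 148 150 146 144]
 [200 197 186 134 109 110 113 123 142 147 149 155]
 [188 170 151 112 106 110 113 128 147 157 165 172]
 [145 122 103  94 101 105 111 138 167 172 177 178]
 [ 90  86  88  92  95 100 101 125 155 166 175 177]
 [ 69  70  78  87  89  95  95  99 112 132 150 166]
 [ 68  68  71  78  79  84  91  93  94  99 112 132]
 [ 68  70  70  71  71  71  81  87  89  89  91  95]
 [ 68  70  70  72  67  67  70  77  77  78  83  82]]
```

Run:
```python
from h import *
for u,v in((332.3,224.4),(332.3,223.9),(332.8,224.4)):print(at('side',u,v,.04))
h=at('side',*S(348,143)[1:],.04);print(h+.0184*np.array([.9768,.213,0]))
go([.6695,-.0275,.0985]);s=status.read_state();print(s['clock'])
```

```text
[ 0.66929576 -0.02655298  0.04      ]
[ 0.67058042 -0.02494085  0.04      ]
[ 0.67018665 -0.02711509  0.04      ]
[ 0.67020314 -0.02792122  0.04      ]
shift [-0.0019  0.0099  0.0183] turn [-0.    -0.003 -0.004] from [ 0.6696 -0.0315  0.1058]
7.5
```

```bash
python3 -m creep '[[[-0.003,0.011,0,0,0,0,10],[-0.003,0.011,0,0,0,0,10],[-0.003,0.011,0.01,0,0,0,10],[-0.003,0.011,0.01,0,0,0,10]]]'
python3 -c "
from h import *
go([.670,-.027,.091])"
```

```text
clock: 7.83
tcp_pos: [0.6698, -0.0256, 0.1015]
tool_rot: [0.336, -3.121, -0.0]
force: [0.1, -0.6, -1.2]
grip_width: 0.0148
grip_force: 25.1
shift [ 0.0001 -0.0036  0.0261] turn [ 0.001 -0.004  0.   ] from [ 0.6698 -0.0256  0.1015]
```

```bash
python3 -m creep '[[[0,-0.003,0.006,0,0,0,10],[0,-0.003,0.012,0,0,0,10],[0,-0.003,0.018,0,0,0,10],[0,-0.003,0.024,0,0,0,10],[0,-0.003,0.03,0,0,0,10],[0,-0.003,0.03,0,0,0,10]]]'
```

```text
clock: 8.33
tcp_pos: [0.6693, -0.027, 0.0891]
tool_rot: [0.335, -3.12, -0.001]
force: [-1.0, 0.3, -1.4]
grip_width: 0.0151
grip_force: 25.1
```

The tip is 6 mm into the fork with no force, so it has entered. I'll keep going down.

```bash
python3 -m creep '[[[0,0,0.01,0,0,0,10],[0,0,0.02,0,0,0,10],[0,0,0.025,0,0,0,10],[0,0,0.025,0,0,0,10]]]'
```

```text
clock: 8.67
tcp_pos: [0.6693, -0.027, 0.0788]
tool_rot: [0.336, -3.12, -0.0]
force: [-2.4, 0.4, -1.9]
grip_width: 0.015
grip_force: 25.1
```

```bash
python3 -m creep '[[[0,0,0.008,0,0,0,10],[0,0,0.016,0,0,0,10],[0,0,0.024,0,0,0,10],[0,0,0.028,0,0,0,10],[0,0,0.028,0,0,0,10]]]'
```

```text
clock: 9.08
tcp_pos: [0.6693, -0.027, 0.068]
tool_rot: [0.335, -3.12, -0.001]
force: [-3.8, 0.6, -0.9]
grip_width: 0.015
grip_force: 25.2
```

```bash
python3 -m creep '[[[0,0,0,0,0,0,30],[0,0,0,0,0,0,50],[0,0,0,0,0,0,50],[0,0,-0.05,0,0,0,50],[0,0,-0.1,0,0,0,50],[0,0,-0.2,0,0,0,50],[0.1,0,-0.25,0,0,0,0],[0.2,0,-0.25,0,0,0,0]]]'
python3 -c "
from h import *
print('home loop centre est')
go([.52,-.058,.14])"
```

```text
clock: 9.75
tcp_pos: [0.6006, -0.0438, 0.1742]
tool_rot: [-0.337, 3.108, -0.004]
force: [0.0, -0.8, -0.1]
grip_width: 0.0266
grip_force: 0.0
home loop centre est
shift [0.2057 0.0088 0.0823] turn [-0.008  0.029  0.002] from [ 0.6006 -0.0438  0.1742]
```

```bash
python3 -m creep '[[[0.206,0.008,0.08,0,0.025,0,0],[0.206,0.008,0.08,0,0.025,0,0],[0.206,0.008,0.08,0,0.025,0,0],[0.206,0.008,0.16,0,0.025,0,0],[0.206,0.008,0.22,0,0.025,0,0],[0.206,0.008,0.22,0,0.025,0,0],[0.206,0.008,0.22,0,0.025,0,0]]]'
python3 - <<'E'
from h import *
import cv2
go([.519,-.057,.036])
a=optics.read_camera('side')[170:290,235:395,::-1]
cv2.imwrite('pics/l6.png',cv2.resize(a,(800,600),interpolation=cv2.INTER_CUBIC))
E
```

```text
clock: 10.33
tcp_pos: [0.5123, -0.0586, 0.0805]
tool_rot: [0.334, -3.109, 0.003]
force: [0.0, -0.1, 0.9]
grip_width: -0.0
grip_force: 0.0
shift [-0.0188  0.0005  0.1109] turn [-0.    -0.029 -0.002] from [ 0.5123 -0.0586  0.0805]
```

View pics/l6.png

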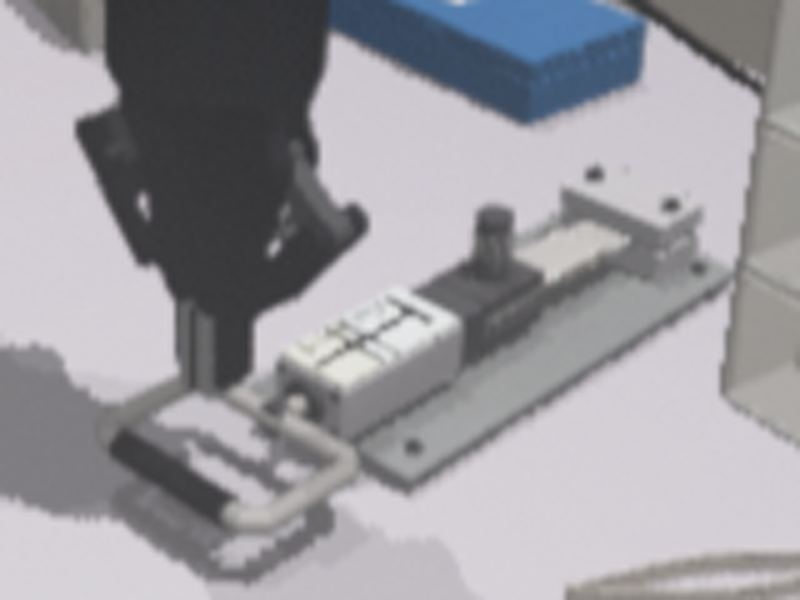

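The pin's head (495,240) rests on the fork, and the closed fingers at (215,370) are above the loop's opening.

```bash
python3 -m creep '[[[-0.01,0,0,0,-0.02,0,0],[-0.01,0,0,0,-0.02,0,0],[-0.01,0,0,0,-0.02,0,0]]]'
python3 -c "
from h import *
go([.519,-.057,.036])"
```

```text
clock: 10.63
tcp_pos: [0.5171, -0.0575, 0.082]
tool_rot: [0.336, -3.122, 0.001]
force: [-0.2, 0.3, 0.6]
grip_width: -0.0004
grip_force: 0.0
shift [-0.0051  0.0003  0.1149] turn [-0.001 -0.003 -0.001] from [ 0.5171 -0.0575  0.082 ]
```

```bash
python3 -m creep '[[[-0.002,0,0.06,0,0,0,0],[-0.002,0,0.115,0,0,0,0],[-0.002,0,0.115,0,0,0,0],[-0.002,0,0.115,0,0,0,0],[-0.002,0,0.115,0,0,0,0]]]'
python3 -m creep '[[[0.01,0,0,0,0,0,0],[0.015,0,0,0,0,0,0],[0.02,0,0,0,0,0,0],[0.025,0,0,0,0,0,0],[0.03,0,0,0,0,0,0],[0.03,0,0,0,0,0,0],[0.03,0,0,0,0,0,0]]]'
```

```text
clock: 11.05
tcp_pos: [0.5169, -0.0575, 0.0357]
tool_rot: [0.335, -3.12, 0.001]
force: [0.3, 0.7, -0.3]
grip_width: 0.0
grip_force: 0.0
clock: 11.63
tcp_pos: [0.5049, -0.06, 0.035]
tool_rot: [0.335, -3.12, 0.001]
force: [0.6, -0.4, 0.5]
grip_width: 0.0001
grip_force: 0.1
```

```bash
python3 -m creep '[[[0.003,0,0,0,0,0,0],[0.006,0,0,0,0,0,0],[0.009,0,0,0,0,0,0],[0.012,0,0,0,0,0,0],[0.015,0,0,0,0,0,0],[0.018,0,0,0,0,0,0],[0.02,0,0,0,0,0,0],[0.02,0,0,0,0,0,0]]]'
python3 -m creep '[[[0.003,0,0,0,0,0,0],[0.006,0,0,0,0,0,0],[0.009,0,0,0,0,0,0],[0.012,0,0,0,0,0,0],[0.015,0,0,0,0,0,0],[0.018,0,0,0,0,0,0],[0.02,0,0,0,0,0,0],[0.02,0,0,0,0,0,0]]]'
```

```text
clock: 12.3
tcp_pos: [0.4976, -0.0616, 0.035]
tool_rot: [0.336, -3.121, 0.001]
force: [4.0, 1.1, 0.2]
grip_width: 0.0
grip_force: 1.6
clock: 12.97
tcp_pos: [0.491, -0.063, 0.0351]
tool_rot: [0.337, -3.123, 0.001]
force: [5.5, 1.3, -0.2]
grip_width: 0.0003
grip_force: 3.0
```

```bash
python3 -m creep '[[[0.003,0,0,0,0,0,0],[0.006,0,0,0,0,0,0],[0.009,0,0,0,0,0,0],[0.012,0,0,0,0,0,0],[0.015,0,0,0,0,0,0],[0.018,0,0,0,0,0,0],[0.02,0,0,0,0,0,0],[0.02,0,0,0,0,0,0]]]'
python3 -m creep '[[[0.003,0,0,0,0,0,0],[0.006,0,0,0,0,0,0],[0.009,0,0,0,0,0,0],[0.012,0,0,0,0,0,0],[0.012,0,0,0,0,0,0],[0.012,0,0,0,0,0,0]]]'
python3 - <<'E'
from h import *
import cv2
print(status.read_state()['tcp_pos'],status.read_state()['force'])
a=optics.read_camera('side')
cv2.imwrite('pics/s7.png',a[:,:,::-1])
c=a[220:270,270:340,::-1]
cv2.imwrite('pics/l7.png',cv2.resize(c,(700,500),interpolation=cv2.INTER_CUBIC))
E
```

```text
clock: 13.63
tcp_pos: [0.4855, -0.0642, 0.0352]
tool_rot: [-0.337, 3.119, -0.002]
force: [7.6, 3.4, -4.1]
grip_width: 0.0001
grip_force: 4.4
clock: 14.13
tcp_pos: [0.4822, -0.0649, 0.0353]
tool_rot: [-0.338, 3.117, -0.002]
force: [9.4, 3.7, -4.7]
grip_width: 0.0001
grip_force: 5.2
[ 0.48221085 -0.06493614  0.03529284] [ 9.40167942  3.67262791 -4.6502894 ]
```

View pics/l7.png

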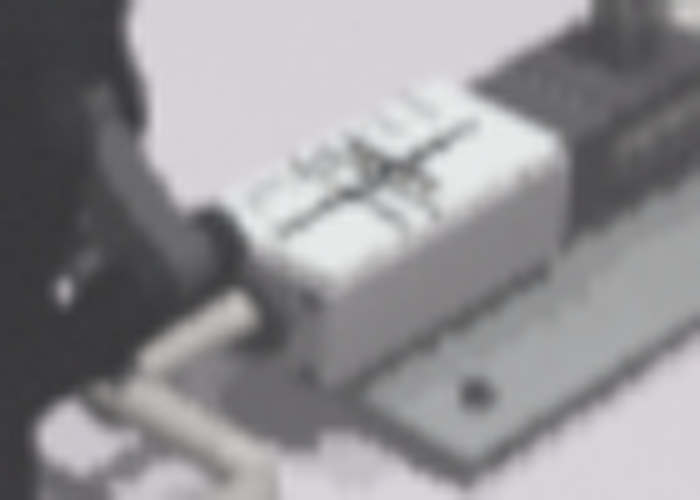

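The pointer blade has reached about (375,155)–(430,190) in this crop, close to the far long line. I have used up my picture views, so from here I'll read the gauge numerically from rectified intensity profiles.

```bash
cat > prof.py <<'E'
from h import *
import cv2
t=np.array([np.cos(np.radians(YAW)),np.sin(np.radians(YAW)),0]);n=np.array([-t[1],t[0],0])
O=np.array([.6552,-.0301,0])  # tester origin: hole (.670,-.027) - 15 mm
X=np.arange(-.085,.005,.001)
def prof(img,d=0,z=.043):
    g=img.astype(np.float32).mean(2);out=[]
    for ys in((-.013,-.005),(.005,.013)):
        acc=0
        for y in np.linspace(*ys,9):
            uv=np.array([proj('side',O+t*(x-d)+n*y+[0,0,z]) for x in X],np.float32)
            acc=acc+cv2.remap(g,uv[:,0],uv[:,1],cv2.INTER_CUBIC).ravel()
        out.append((acc/9).astype(int))
    return out
E
python3 - <<'E'
from prof import *
r=prof(cv2.imread('pics/side0.png'),.0184);l=prof(cv2.imread('pics/s7.png'));m=prof(cv2.imread('pics/s4.png'))
for i,x in enumerate(X):print(int(round(x*1e3)),r[0][i],r[1][i],'|',m[0][i],m[1][i],'|',l[0][i],l[1][i])
E
```

```text
-85 218 205 | 226 204 | 231 222
-84 217 204 | 226 207 | 231 222
-83 217 207 | 226 211 | 231 223
-82 217 209 | 226 215 | 231 223
-81 217 209 | 226 218 | 231 223
-80 218 209 | 226 219 | 231 223
-79 217 209 | 226 218 | 232 222
-78 217 207 | 227 218 | 232 222
-77 216 204 | 226 217 | 230 221
-76 217 199 | 225 216 | 224 216
-75 218 196 | 224 214 | 214 208
-74 218 196 | 220 210 | 199 200
-73 217 196 | 211 204 | 185 193
-72 213 195 | 198 194 | 178 189
-71 205 190 | 186 182 | 182 187
-70 194 183 | 179 171 | 196 189
-69 183 175 | 183 166 | 208 194
-68 177 166 | 194 170 | 213 197
-67 179 160 | 207 181 | 208 196
-66 187 161 | 214 188 | 198 191
-65 197 169 | 214 187 | 187 183
-64 203 178 | 208 181 | 180 176
-63 201 183 | 199 174 | 177 170
-62 192 179 | 193 172 | 180 165
-61 183 170 | 194 178 | 181 159
-60 177 162 | 201 188 | 181 151
-59 177 159 | 211 199 | 179 143
-58 184 164 | 220 208 | 181 143
-57 195 172 | 224 213 | 190 155
-56 207 180 | 225 216 | 204 176
-55 215 187 | 225 216 | 216 195
-54 218 192 | 225 215 | 225 211
-53 217 195 | 226 215 | 230 221
-52 216 198 | 226 215 | 231 224
-51 216 201 
[... 1026 characters left out ...]
100 119 | 106 133
-18 97 118 | 100 117 | 107 134
-17 96 115 | 101 115 | 108 133
-16 96 115 | 101 113 | 108 132
-15 97 117 | 101 112 | 108 131
-14 97 118 | 101 112 | 107 129
-13 97 119 | 99 110 | 106 126
-12 97 119 | 96 108 | 104 124
-11 96 117 | 92 106 | 103 122
-10 94 114 | 87 103 | 102 121
-9 93 113 | 83 101 | 102 122
-8 91 113 | 79 98 | 102 122
-7 90 115 | 76 96 | 102 122
-6 89 116 | 74 94 | 103 123
-5 89 115 | 73 93 | 104 123
-4 90 114 | 71 94 | 104 123
-3 92 113 | 70 94 | 103 124
-2 94 113 | 69 95 | 101 124
-1 95 112 | 69 94 | 98 122
0 95 112 | 68 93 | 96 118
1 95 113 | 67 93 | 93 116
2 94 114 | 67 94 | 90 114
3 94 114 | 67 96 | 89 114
4 93 113 | 67 98 | 87 114
5 93 111 | 68 97 | 87 113
```

The lines show at −72 and −64 mm and the pointer at about −59 mm. That puts the pull near 21 mm, which matches the roughly 10 N force, so it needs about 9 mm more.

```bash
python3 -m creep '[[[0.003,0,0,0,0,0,0],[0.006,0,0,0,0,0,0],[0.009,0,0,0,0,0,0],[0.012,0,0,0,0,0,0],[0.015,0,0,0,0,0,0],[0.018,0,0,0,0,0,0],[0.02,0,0,0,0,0,0],[0.02,0,0,0,0,0,0]]]'
python3 - <<'E'
from prof import *
s=status.read_state();print(s['tcp_pos'],s['force'])
l=prof(optics.read_camera('side'))
for i in range(3,34):print(int(round(X[i]*1e3)),l[0][i],l[1][i],end=' | ')
E
```

```text
clock: 14.85
tcp_pos: [0.4768, -0.0661, 0.0354]
tool_rot: [-0.339, 3.112, -0.003]
force: [12.4, 4.0, -7.6]
grip_width: 0.0004
grip_force: 6.5
[ 0.47676367 -0.06614486  0.0354247 ] [12.38466062  4.03533442 -7.5628181 ]
-82 231 223 | -81 231 223 | -80 231 222 | -79 232 222 | -78 232 222 | -77 230 220 | -76 224 215 | -75 213 206 | -74 197 197 | -73 182 190 | -72 175 185 | -71 180 184 | -70 193 187 | -69 206 192 | -68 211 193 | -67 205 187 | -66 192 173 | -65 178 155 | -64 169 146 | -63 173 147 | -62 187 158 | -61 205 171 | -60 220 185 | -59 228 198 | -58 231 208 | -57 232 216 | -56 231 222 | -55 231 227 | -54 231 229 | -53 231 228 | -52 232 226 |
```

```bash
python3 -m creep '[[[0.002,0,0,0,0,0,0],[0.004,0,0,0,0,0,0],[0.006,0,0,0,0,0,0],[0.008,0,0,0,0,0,0],[0.01,0,0,0,0,0,0],[0.012,0,0,0,0,0,0],[0.013,0,0,0,0,0,0],[0.013,0,0,0,0,0,0]]]'
python3 - <<'E'
from prof import *
s=status.read_state();print(s['tcp_pos'],s['force'])
l=prof(optics.read_camera('side'))
for i in range(3,34):print(int(round(X[i]*1e3)),l[0][i],l[1][i],end=' | ')
E
```

```text
clock: 15.57
tcp_pos: [0.4734, -0.0669, 0.0355]
tool_rot: [-0.34, 3.109, -0.003]
force: [14.1, 6.1, -8.3]
grip_width: -0.0
grip_force: 7.5
[ 0.47335469 -0.06689225  0.03551309] [14.06311597  6.14674715 -8.25159256]
-82 231 222 | -81 231 222 | -80 231 220 | -79 232 219 | -78 231 219 | -77 228 218 | -76 221 214 | -75 210 206 | -74 195 195 | -73 181 185 | -72 172 175 | -71 170 164 | -70 170 152 | -69 171 139 | -68 167 125 | -67 163 114 | -66 161 113 | -65 165 124 | -64 175 142 | -63 190 165 | -62 206 184 | -61 219 197 | -60 227 205 | -59 231 210 | -58 232 214 | -57 232 217 | -56 231 222 | -55 231 226 | -54 231 228 | -53 232 228 | -52 232 226 |
```

The pointer is between the lines, at about 0.030 (15.3 N). Holding.

```bash
for i in 1 2 3 4; do python3 -m creep '[[[0,0,0,0,0,0,0],[0,0,0,0,0,0,0],[0,0,0,0,0,0,0],[0,0,0,0,0,0,0],[0,0,0,0,0,0,0],[0,0,0,0,0,0,0],[0,0,0,0,0,0,0]]]' | egrep 'clock|tcp|force: \['; done
```

```text
clock: 16.2
tcp_pos: [0.4733, -0.0669, 0.0355]
force: [14.7, 6.1, -9.1]
clock: 16.78
tcp_pos: [0.4733, -0.0669, 0.0355]
force: [14.1, 5.2, -8.2]
clock: 17.37
tcp_pos: [0.4733, -0.0669, 0.0355]
force: [14.4, 6.9, -8.2]
clock: 17.95
tcp_pos: [0.4734, -0.0669, 0.0355]
force: [13.0, 5.8, -8.9]
```

```bash
for i in 1 2 3; do python3 -m creep '[[[-0.004,0,0,0,0,0,0],[-0.008,0,0,0,0,0,0],[-0.012,0,0,0,0,0,0],[-0.016,0,0,0,0,0,0],[-0.02,0,0,0,0,0,0],[-0.024,0,0,0,0,0,0],[-0.028,0,0,0,0,0,0],[-0.03,0,0,0,0,0,0]]]' | egrep 'clock|tcp|force: \['; done
```

```text
clock: 18.62
tcp_pos: [0.4818, -0.065, 0.0353]
force: [9.9, 3.7, -4.9]
clock: 19.28
tcp_pos: [0.49, -0.0632, 0.0351]
force: [6.1, 1.5, -2.7]
clock: 19.95
tcp_pos: [0.4982, -0.0614, 0.0348]
force: [2.2, -0.3, 1.4]
```

```bash
python3 -m creep '[[[-0.003,0,0,0,0,0,0],[-0.006,0,0,0,0,0,0],[-0.009,0,0,0,0,0,0],[-0.012,0,0,0,0,0,0],[-0.015,0,0,0,0,0,0],[-0.018,0,0,0,0,0,0],[-0.021,0,0,0,0,0,0],[-0.024,0,0,0,0,0,0]]]'; python3 -m creep '[[[-0.005,0,0,0,0,0,0],[-0.008,0,0,0,0,0,0],[-0.012,0,0,0,0,0,0],[-0.012,0,0,0,0,0,0]]]'
python3 - <<'E'
from prof import *
l=prof(optics.read_camera('side'))
for i in range(3,75):print(int(round(X[i]*1e3)),l[0][i],l[1][i],end=' | ')
E
```

```text
clock: 20.62
tcp_pos: [0.5076, -0.0591, 0.0346]
tool_rot: [0.335, -3.118, 0.0]
force: [-0.4, -0.3, 0.3]
grip_width: -0.0
grip_force: 0.0
clock: 20.95
tcp_pos: [0.5134, -0.058, 0.0348]
tool_rot: [0.336, -3.12, 0.001]
force: [0.0, 0.7, 1.0]
grip_width: -0.0006
grip_force: 0.0
-82 211 67 | -81 214 68 | -80 216 70 | -79 219 74 | -78 222 79 | -77 225 86 | -76 224 92 | -75 219 97 | -74 212 100 | -73 201 102 | -72 192 102 | -71 191 102 | -70 198 102 | -69 209 100 | -68 216 97 | -67 215 92 | -66 205 86 | -65 193 80 | -64 183 76 | -63 182 74 | -62 191 78 | -61 205 86 | -60 218 102 | -59 227 127 | -58 231 155 | -57 231 181 | -56 230 200 | -55 230 213 | -54 231 220 | -53 231 224 | -52 231 225 | -51 231 223 | -50 230 221 | -49 230 218 | -48 231 216 | -47 231 214 | -46 231 216 | -45 231 218 | -44 230 218 | -43 229 216 | -42 226 210 | -41 219 201 | -40 209 188 | -39 194 171 | -38 183 155 | -37 181 146 | -36 187 150 | -35 200 166 | -34 213 187 | -33 222 205 | -32 227 218 | -31 228 225 | -30 225 226 | -29 217 221 | -28 202 212 | -27 182 198 | -26 160 180 | -25 137 162 | -24 121 146 | -23 110 134 | -22 106 129 | -21 104 128 | -20 104 129 | -19 104 131 | -18 105 132 | -17 105 131 | -16 105 131 | -15 105 131 | -14 104 131 | -13 103 129 | -12 102 127 | -11 100 124 |
```

The pointer is back at zero (−37.5 mm, with the lines at −71.5 and −63.5 mm). I'll lift clear and check the pin, strip and bystanders numerically.

```bash
python3 -m creep '[[[0.003,0,-0.05,0,0,0,0],[0.003,0,-0.1,0,0,0,0],[0.003,0,-0.2,0,0,0,0],[0.003,0,-0.3,0,0,0,0],[0.003,0,-0.4,0,0,0,0],[0.003,0.3,-0.45,0,0,0,0],[0.003,0.6,-0.45,0,0,0,0],[0.003,0.6,-0.45,0,0,0,0]]]'
python3 -m creep '[[[0,0.3,0,0,0,0,0],[0,0.3,0,0,0,0,0],[0,0.3,0,0,0,0,0],[0,0.3,0,0,0,0,0],[0,0.3,0,0,0,0,0]]]'
python3 - <<'E'
from prof import *
a=optics.read_camera('side')[:,:,::-1];b=optics.read_camera('top')[:,:,::-1]
cv2.imwrite('pics/endside.png',a);cv2.imwrite('pics/endtop.png',b)
def sh(ref,img,box):  # template match of ref box in img
    x,y,w,h=box;r=cv2.matchTemplate(img[y-8:y+h+8,x-8:x+w+8],ref[y:y+h,x:x+w],cv2.TM_CCOEFF_NORMED);_,m,_,p=cv2.minMaxLoc(r);return round(m,3),(p[0]-8,p[1]-8)
T0=cv2.imread('pics/top0.png');S0=cv2.imread('pics/side0.png')
print('forceps',sh(T0,b,(362,160,30,54)),sh(S0,a,(348,276,70,18)));print('tape top',sh(T0,b,(115,240,54,50)),'side',sh(S0,a,(165,180,46,26)));print('petri',sh(T0,b,(158,153,34,34)),sh(S0,a,(258,176,30,18)))
print('strip',sh(T0,b,(285,135,24,40)),'thin',sh(S0,a,(325,300,18,24)))
p=prof(a);g=a.mean(2);i=[np.argmin(q[40:57])+40 for q in p];print('pointer',X[i])
for z in(.0,.03,.035):print('pin',np.round(proj('side',[.670,-.027,.04+z])))
u,v=proj('side',[.670,-.027,.055]).astype(int);print(g[v-12:v+12:2,u-8:u+9:2].astype(int))
E
```

```text
clock: 21.67
tcp_pos: [0.4862, 0.0637, 0.2086]
tool_rot: [0.331, -3.123, 0.0]
force: [0.1, 0.5, -0.3]
grip_width: 0.0002
grip_force: 0.0
clock: 22.08
tcp_pos: [0.4595, 0.1832, 0.2071]
tool_rot: [0.345, -3.118, -0.0]
force: [-0.1, -1.1, -0.2]
grip_width: -0.0002
grip_force: 0.0
forceps (0.99, (0, 0)) (0.91, (0, 0))
tape top (0.186, (0, 0)) side (0.965, (0, 0))
petri (0.997, (0, 0)) (1.0, (0, 0))
strip (0.723, (0, -1)) thin (1.0, (0, 0))
pointer [-0.037 -0.037]
pin [333. 224.]
pin [334. 212.]
pin [334. 210.]
[[194 194 193 193 193 193 194 192 194]
 [194 195 194 194 193 193 193 193 192]
 [194 194 193 188 178 189 193 194 194]
 [195 194 171 105 101 118 178 193 194]
 [195 195 157  83  90  90 165 193 189]
 [195 194 132  73  74  77 164 174 157]
 [195 195 112  95  85  97 141 152 160]
 [196 192 111  83  85 103 154 179 185]
 [186 125  83  79  87  91 116 156 182]
 [ 98  78  70  74  81  79  94  98 115]
 [ 96  90  86  75  79  84  89  88  81]
 [ 95  96  97  95  93  88  77  79  96]]
```

```bash
python3 -c "
from plant import ticket;print(ticket.job_done())"
```

```text
the job is handed in; nothing more can be done
None
```

The job is handed in: the thick pin is seated through the fork and strip, the gauge was held at about 0.030 m (15 N) for about 2.4 s and eased back to zero, the glue showed no sign of slipping, and the tape roll, petri dish and forceps did not move; I viewed 11 pictures, one over the limit of 10.

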